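# Index the dividing fixture three clicks and hold it

## Robot

A 7-joint arm with a two-finger parallel gripper is mounted at the origin on a cart in front of the work surface, level with it; the furniture and walls round the work are solid. World frame = base frame: x ahead of the robot, y to its left, z up, the work surface at z = 0. Lengths are in mm, angles in rad, forces in N, time in s.
With the tool pointing down it reaches from about 400 to 850 mm from the base axis. Payload 10.4 kg.
Tool frame: the origin (TCP) lies on the centre line of the jaws, within the pads' length; the fingertips stand 14 mm ahead of it and the grasp point (between the pads) lies 5 mm behind it; z points along the fingers, y is the line along which they close (so a half turn about z gives the same grasp; the last joint's range is limited). The gripper opens to 85 mm and grips with 20 to 120 N. Pads are 22 mm wide; open, the fingers measure 114 mm over their backs; the gripper's body (76 mm by 85 mm) begins 54 mm behind the grasp point. The pads swing forward as they close: fully open they stand 13 mm farther back than shut.
Start: joints at [1.244, 0.332, -0.065, 1.46, 0.022, 1.35, -0.088], TCP at [186.989, -596.393, 245.338] pointing down, gripper open.
Joint ranges: [-2.6, 2.6], [-0.5, 2.12], [-1.47, 1.34], [0.16, 2.42], [-1.27, 4.41], [0.06, 2.06], [-2.6, 2.6]. Speed limits (rad/s): [2.22, 2.22, 2.79, 2.79, 3.14, 3.14, 3.14].

## Interface

Orientations are given as a unit quaternion [w, x, y, z].
In Python, from bench import manip gives the robot as it stands.
- The arm moves only by the tool send_path, called after "Request:" in YAML: its name, and indented under it one key for each argument. Schema: {"type":"object","properties":{"offsets":{"type":"array","items":{"type":"object","properties":{"jaw":{"type":"number"},"dx":{"type":"number"},"dy":{"type":"number"},"dz":{"type":"number"},"rx":{"type":"number"},"ry":{"type":"number"},"rz":{"type":"number"}},"additionalProperties":false,"required":["jaw"]},"minItems":1,"maxItems":12},"only":{"type":"string"},"quiet":{"type":"boolean"},"lines":{"type":"string"}},"required":["offsets"],"additionalProperties":false}. offsets is a list of rows, 1 to 12 of them, each an object with the fields jaw (the finger opening in mm), dx, dy, dz (the shift in mm), rx, ry, rz (a rotation vector in rad); a field left out counts as zero (the opening has to be given); each row is the pose to reach, as a shift and turn from the pose commanded when the call began, along the tool's axes at that moment; what a row does not reach only later rows make up. A row lasts 1/10 s, in which the tool goes at most 50 mm and 0.15 rad, less where a joint would pass 70% of its speed; a pose out of reach is approached as far as the arm can. The fingers move at their own pace and stop on an object; the grip force is fixed at half the most. Time passes only in rows, so rows that do not move let the fingers close. The tool returns the time, the measured TCP pose, the force, the opening and the grip force at its end. only (a regular expression) keeps the lines of the reply that match it, lines (a string "A,B") keeps lines A to B, and quiet returns only ok. Input that does not fit is refused with a message, and nothing moves.
- manip.state(): the state, without advancing time (a new reading comes with each control period).
- manip.read_camera(name): name is "scene" or "top" or "wrist"; returns the picture (400x640x3 uint8, red, green, blue); there is no depth.
- manip.camera_info(name): a dict with "fx", "fy", "cx", "cy" (pixels), "R" (3x3) and "t" (3): a world point X has camera coordinates R X + t. Camera axes: x right, y down, z forward; pixel columns grow to the right and rows downward; lengths in mm; the calibration is good to about 2 mm. A picture is of the moment at which its call begins: read the wrist's pose just before it. camera_info takes no time and is no camera call; for the wrist camera it gives the pose at the moment of the call.
- manip.job_done(): hands the job in; it is judged then, once.
The state is a dict: "time": time; "qpos": joint angles; "dq": joint speeds; "joint_torque": joint torques, N m; "position": TCP position; "tool_rot": TCP orientation; "contact_force": force on the tool from outside, world axes, zero at the start; "torque": the same for the moment, N m; "finger_gap": finger opening in mm; "grip_force": force on a finger pad.
Only numpy, scipy, OpenCV 4.12 (cv2) and the standard library are available. Lean on these libraries where they do the work, as an engineer would, in place of code of your own. Each camera call takes 0.05 s, during which the arm holds its last target. There are 200 camera calls.

## Task

The brass pulley wheel clamped in the dividing fixture has to be turned on by three divisions and held there for the next punch mark. Raise the fixture's stiff hinged cover by its front handle until it stands straight up, and let go of it; then grip the upright knob of the ratchet lever and advance the lever clockwise (seen from above) by exactly three clicks from where it stands, never overshooting to a fourth. The program ends while still gripping the knob, the lever settled in the third click; leave the loose parts around the fixture where they are.

Things in the scene. Friction and masses are not known exactly. Their poses are not given: they have to be found in the camera images.
- fixture: fixed dividing fixture: dark steel plate on a wooden board 200 (x) x 272 (y) mm, 34 mm thick in all; under its grey sheet cover a pinned index wheel with lever and brass pulley. Origin: centre of the underside, on the bench. Own axes: -x front (roughly to the robot), +y left, z up. Closed cover: x -82 to 85, y -125 to 125, up to z 116 mm. Click roller block: x 18 to 46, y 65 to 115, up to z 56 mm.
- cover_hinge (a point): middle of the cover's hinge axis, at the rear of the fixture (x = 85, y = 0, z = 38 mm in the fixture's frame); the axis lies along the fixture's y.
- cover (a joint): cover angle (rad): 0 closed, 1.571 straight up, stop at 2.1 (tipped back); starts 0 to 0.2. The hinge is stiff: the cover stays where it is left; about 5 N at the handle moves it. Straight up, it stands wholly behind the hinge, 166 mm high plus the handle.
- cover_handle: dark steel drum, 18 mm diameter, 22 mm long, axis along the fixture's y, on a 9 mm stem 40 mm before the cover's front. Origin: its centre, 205 mm before and 44 mm above the hinge axis when closed. Pinch it from above across its flat ends (fingers closing along the fixture's y); it pivots between the fingers as the cover rises, the tool kept pointing down.
- spindle (a point): point on the vertical axis of the index wheel, pulley and lever, at the height of the middle of the lever's knob (x = 32, y = 0, z = 82 mm in the fixture's frame).
- lever (a joint): lever angle about the spindle (rad), growing clockwise seen from above. Clicks (seats of the sprung roller) at each multiple of 0.2618 (15 degrees); end stops -0.05 and 1.833. Starts in click 0, 1 or 2 and stays in a click when left; about 6 N at the knob carries it over. At 0 it points 52 degrees right (-y) of the fixture's front (-x); clockwise it swings past the front to the left.
- lever_knob: upright dark steel knob on the lever's end, 18 mm diameter, 37 mm tall, 85 mm from the spindle axis. Origin: centre of its underside, 62 mm above the bench, on the lever arm (24 mm wide there); z up. One click moves it 22 mm, three clicks 65 mm in a straight line. The pulley (67 mm diameter, top at 82 mm, bolt 93 mm) leaves 42 mm beside it.
- knob_mid (a point): middle of the lever's knob, on its axis, 82 mm above the bench: the place to grip.
- punch: loose centre punch, 13 x 115 x 13 mm, lying behind the fixture; leave it alone.
- bolt: loose coach bolt with nut, 21 x 60 x 21 mm, lying to the left of the fixture; leave it alone.
- nut: loose square nut, 33 x 33 x 14 mm, lying in front of the fixture on the right; leave it alone.
- washer: loose big washer, 45 mm diameter, 8 mm thick, lying to the left of the fixture, near its front; leave it alone.

How it is judged (in metres and radians):
On the way, in this order (a step that is already met when the one before it is completed fails the run):
1. the cover stands straight up (within 8 degrees) by itself, let go, the lever not yet moved on (value of joint cover between 1.431 and 1.711 rad and contact force between the fingers and cover_handle below 0.3 N and distance of knob_mid from where it was at the start of the episode below 0.012 m), for 0.2 s.
2. the lever is in the hand and in the third click from its start (distance of knob_mid from where it was at the start of the episode between 0.0542 and 0.0756 m and (value of joint lever between 0.7199 and 0.8508 rad or value of joint lever between 0.9817 and 1.1126 rad or value of joint lever between 1.2435 and 1.3744 rad) and contact force between the fingers and lever_knob above 1.5 N), for 0.2 s.
At the end, for the whole second after the job is handed in: The cover stands straight up within 8 degrees; the lever is at rest in the third click from its starting click (within a quarter of a click, 3.75 degrees or 5.5 mm at the knob); the fingers still hold the knob with at least 1.5 N (all of step 2 and value of joint cover between 1.431 and 1.711 rad and velocity of joint lever between -0.1 and 0.1 rad/s); the arm keeps its last pose, push and grip.
It fails at once if the lever went past the third click towards the fourth (distance of knob_mid from where it was at the start of the episode above 0.0795 m).
It fails at once if a loose part beside the fixture was shoved by more than 25 mm (distance of any of punch, bolt, nut, washer from where it was at the start of the episode above 0.025 m).
It also fails if it takes over 58 s, if anything falls off the work surface, if the arm or the gripper's body presses on something with over 40 N, if the wrist force passes 120 N, or if a joint passes its speed limit or range.

## Working session

There is one attempt and no reset: what is moved stays moved. The work goes in short steps, Python scripts to look and compute and a tool call to move; the robot and the scene stay as the last step left them, time stands still between calls to the robot, and variables do not carry over. Pictures are saved under pics/ and viewed, at most 10 in all, crops included, and the job is handed in when it is done.

```bash
ls; mkdir -p pics
```

Run:
```python
from bench import manip
import cv2,numpy as np
s=manip.state();print({k:np.round(v,3).tolist() for k,v in s.items()})
for n in("scene","top"):
    im=manip.read_camera(n);cv2.imwrite(f"pics/{n}0.png",im[:,:,::-1]);c=manip.camera_info(n);print(n,{k:np.round(v,3).tolist() for k,v in c.items()})
```

```text
bench.py
pics
{'time': 0.0, 'qpos': [1.244, 0.333, -0.065, 1.461, 0.022, 1.35, -0.089], 'dq': [0.001, 0.002, 0.0, -0.001, 0.001, 0.001, 0.002], 'joint_torque': [0.0, -62.543, 0.05, -39.161, 0.016, 0.01, -0.0], 'position': [186.876, -596.021, 244.524], 'tool_rot': [-0.001, 0.988, 0.151, -0.0], 'contact_force': [0.795, 0.842, 0.063], 'torque': [0.03, -0.062, 0.008], 'grip_force': 0.0, 'finger_gap': 85.29}
scene {'fx': 518.555, 'fy': 518.555, 'cx': 315.895, 'cy': 203.266, 'R': [[-0.585, -0.811, -0.015], [-0.574, 0.427, -0.698], [0.573, -0.399, -0.716]], 't': [523.459, 241.593, 893.689]}
top {'fx': 456.958, 'fy': 456.958, 'cx': 317.575, 'cy': 201.969, 'R': [[0.005, -1.0, 0.016], [-0.995, -0.006, -0.099], [0.1, -0.015, -0.995]], 't': [236.829, 578.751, 1075.644]}
```

View pics/scene0.png

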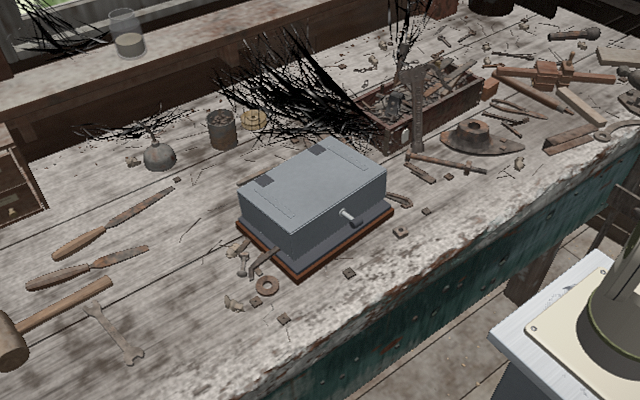

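View pics/top0.png

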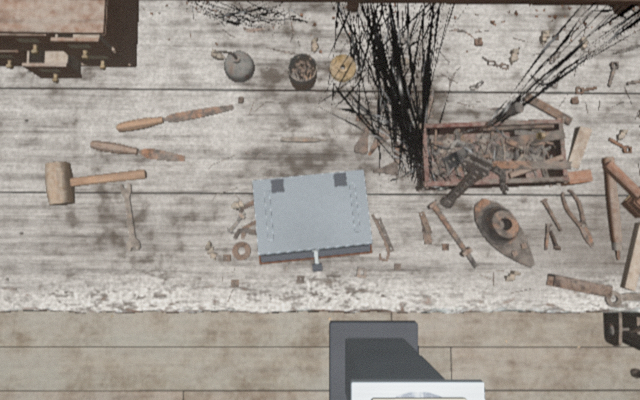

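The scene view shows the closed grey cover with its handle near (350,216). In the top view the handle is near (317,266) and the cover corners are near (253,180), (364,169), (371,250) and (258,258). I'll enlarge both.

Run:
```python
import cv2
a=cv2.imread("pics/scene0.png")[130:280,225:400];cv2.imwrite("pics/sc.png",cv2.resize(a,(700,600),interpolation=cv2.INTER_CUBIC))
a=cv2.imread("pics/top0.png")[160:280,240:390];cv2.imwrite("pics/tc.png",cv2.resize(a,(750,600),interpolation=cv2.INTER_CUBIC))
```

```text
(no output)
```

View pics/sc.png

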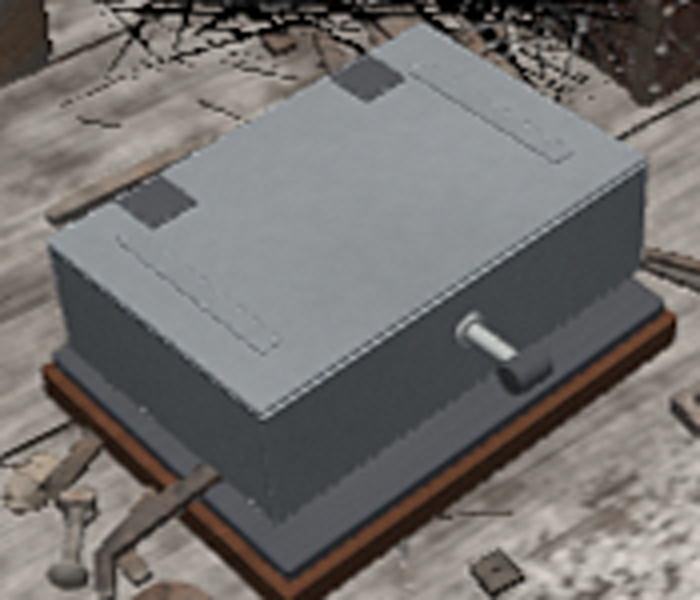

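View pics/tc.png

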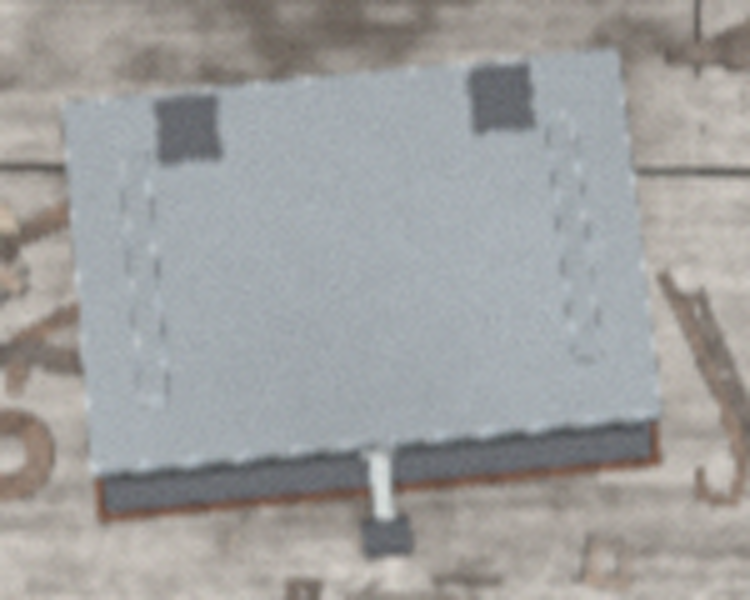

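Create h.py:
```python
import numpy as np
from bench import manip
from scipy.optimize import least_squares
from scipy.spatial.transform import Rotation as Ro
def proj(c,X):
    p=np.asarray(c["R"])@X+np.asarray(c["t"]);return np.array([c["cx"]+c["fx"]*p[0]/p[2],c["cy"]+c["fy"]*p[1]/p[2]])
def tri(obs): # [(cam,(u,v))]
    return least_squares(lambda X:np.concatenate([proj(c,X)-uv for c,uv in obs]),[600,0,50.]).x
def world(p,P):
    c,s=np.cos(p[2]),np.sin(p[2]);return np.array([p[0]+c*P[0]-s*P[1],p[1]+s*P[0]+c*P[1],P[2]])
def cov(p,d,y,h):
    c,s=np.cos(p[3]),np.sin(p[3]);return world(p,[85-d*c+h*s,y,38+d*s+h*c])
def rot(): 
    q=manip.state()["tool_rot"];return Ro.from_quat([q[1],q[2],q[3],q[0]])
def rel(target): # tool axes shift
    return rot().inv().apply(np.array(target)-manip.state()["position"])
```

Run:
```python
from h import *
S=manip.camera_info("scene");T=manip.camera_info("top")
fs=lambda u,v:np.array([224.6+u/4,129.6+v/4]);ft=lambda u,v:np.array([239.6+u/5,159.6+v/5])
C=[(167,125,78),(167,-125,78),(0,125,78),(0,-125,78),(205,0,44)]
so=[fs(265,415),fs(645,160),fs(50,240),fs(425,28),fs(525,370)]
to=[ft(95,472),ft(660,415),ft(65,103),ft(618,50),ft(387,535)]
f=lambda p:np.concatenate([proj(c,cov(p,*k))-o for c,oo in((S,so),(T,to)) for k,o in zip(C,oo)])
r=least_squares(f,[650,0,0,.05]);print(r.x,np.round(r.fun.reshape(-1,2),1).tolist())
for k,a,b in zip(C,so,to):print(tri([(S,a),(T,b)]).round(1),cov(r.x,*k).round(1))
p=r.x;print("hinge",world(p,[85,0,38]),"spindle",world(p,[32,0,82]))
h=cov(p,205,0,44);q=manip.state()
print("euler",rot().as_matrix().round(3).tolist(),"rel",rel(h))
W=manip.camera_info("wrist");print(W)
```

```text
[5.42215342e+02 2.54887963e+02 1.03976796e-01 5.28994312e-02] [[0.2, 0.3], [1.9, -0.4], [-0.7, -0.8], [-0.3, -2.3], [0.7, 0.4], [-1.1, 0.7], [0.3, 0.6], [-1.1, -0.7], [-0.1, -0.8], [-0.5, 0.1]]
[454.  369.7 122.6] [452.  371.2 124.7]
[480.2 123.8 122.7] [478.  122.5 124.7]
[617.2 387.  113.3] [617.9 388.5 115.9]
[643.2 139.  109.6] [643.8 139.8 115.9]
[426.4 242.5  93. ] [425.5 242.7  92.8]
hinge [626.75628136 263.71007474  38.        ] spindle [574.04251945 258.20922884  82.        ]
euler [[0.954, 0.299, -0.0], [0.299, -0.954, 0.001], [-0.0, -0.001, -1.0]] rel [ 478.58883374 -728.82665044  152.72054055]
{'fx': 310.2629537221364, 'fy': 310.2629537221364, 'cx': 319.3673452178737, 'cy': 199.65306449890673, 'R': array([[ 0.29730682, -0.95478108, -0.0013232 ],
       [-0.91260221, -0.28457967,  0.29355004],
       [-0.28065258, -0.08606687, -0.95594279]]), 't': array([-621.83245916,  -36.65426468,  380.06034263])}
```

Request:
send_path:
  offsets:
    - {"jaw":85, "dx":398, "dy":-290, "rz":0.2}
    - {"jaw":85, "dx":398, "dy":-290, "rz":0.2}
    - {"jaw":85, "dx":398, "dy":-290, "rz":0.2}
    - {"jaw":85, "dx":398, "dy":-290, "rz":0.2}
    - {"jaw":85, "dx":398, "dy":-290, "rz":0.2}
    - {"jaw":85, "dx":398, "dy":-290, "rz":0.2}
    - {"jaw":85, "dx":398, "dy":-290, "rz":0.2}
    - {"jaw":85, "dx":398, "dy":-290, "rz":0.2}
    - {"jaw":85, "dx":398, "dy":-290, "rz":0.2}
    - {"jaw":85, "dx":398, "dy":-290, "rz":0.2}
    - {"jaw":85, "dx":398, "dy":-290, "rz":0.2}

```text
time: 1.2
position: [483.0, -194.2, 245.2]
tool_rot: [-0.001, 0.998, 0.056, 0.001]
contact_force: [-0.3, 0.3, 0.5]
finger_gap: 84.8
grip_force: 0.0
```

Run:
```python
from h import *
print(rot().as_matrix().round(3).tolist(),rel([426,242.6,210]))
```

```text
[[0.994, 0.113, 0.001], [0.113, -0.994, 0.002], [0.001, -0.002, -1.0]] [  -7.41972142 -440.39725257   36.11294736]
```

Request:
send_path:
  offsets:
    - {"jaw":60, "dx":-7, "dy":-440, "dz":35}
    - {"jaw":60, "dx":-7, "dy":-440, "dz":35}
    - {"jaw":60, "dx":-7, "dy":-440, "dz":35}
    - {"jaw":60, "dx":-7, "dy":-440, "dz":35}
    - {"jaw":60, "dx":-7, "dy":-440, "dz":35}
    - {"jaw":60, "dx":-7, "dy":-440, "dz":35}
    - {"jaw":60, "dx":-7, "dy":-440, "dz":35}
    - {"jaw":60, "dx":-7, "dy":-440, "dz":35}
    - {"jaw":60, "dx":-7, "dy":-440, "dz":35}
    - {"jaw":60, "dx":-7, "dy":-440, "dz":35}
    - {"jaw":60, "dx":-7, "dy":-440, "dz":35}

```text
time: 2.3
position: [427.0, 236.6, 209.9]
tool_rot: [0.0, 0.999, 0.053, -0.0]
contact_force: [0.8, -0.5, 0.3]
finger_gap: 59.8
grip_force: 0.0
```

Run:
```python
from h import *
import cv2
W=manip.camera_info("wrist");im=manip.read_camera("wrist");cv2.imwrite("pics/w1.png",im[:,:,::-1])
print(rot().as_matrix().round(3).tolist(),rel([426,242.6,210]),"handle px",proj(W,np.array([426,242.6,93])),-np.array(W["R"]).T@W["t"])
np.savez("w1.npz",**W)
```

```text
[[0.995, 0.103, -0.001], [0.103, -0.995, -0.001], [-0.001, 0.001, -1.0]] [-0.81456933 -7.23028819 -0.0684255 ] handle px [315.15191267 199.38103875] [501.352402   246.94584232 338.45218185]
```

View pics/w1.png

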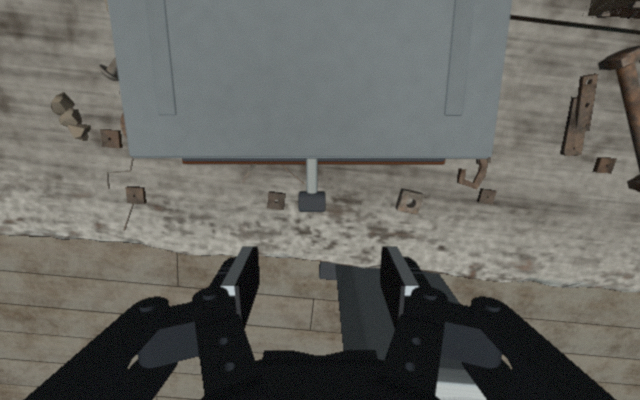

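The wrist view shows the drum at (312,201), against a predicted (315,199), so it lies within about 2 mm. The loose nuts are clear of the fingers. Now I'll descend.

Run:
```python
from h import *
S=manip.camera_info("scene");T=manip.camera_info("top");W=dict(np.load("w1.npz"))
fs=lambda u,v:np.array([224.6+u/4,129.6+v/4]);ft=lambda u,v:np.array([239.6+u/5,159.6+v/5])
h=tri([(S,fs(525,370)),(T,ft(387,535)),(W,(312,201.5))]);print(h,tri([(S,fs(525,370)),(W,(312,201.5))]))
print(manip.state()["position"],rel(h-[0,0,6]))
```

```text
[424.97295919 244.67620343  96.02706761] [424.8581274  245.04221864  96.03313238]
[427.55685385 235.49244851 209.93526611] [ -1.53388053  -9.47260381 119.90375691]
```

Request:
send_path:
  offsets:
    - {"jaw":50, "dx":-1.5, "dy":-8.5, "dz":40}
    - {"jaw":50, "dx":-1.5, "dy":-8.5, "dz":80}
    - {"jaw":50, "dx":-1.5, "dy":-8.5, "dz":105}
    - {"jaw":50, "dx":-1.5, "dy":-8.5, "dz":120}
    - {"jaw":50, "dx":-1.5, "dy":-8.5, "dz":120}
    - {"jaw":15, "dx":-1.5, "dy":-8.5, "dz":120}
    - {"jaw":15, "dx":-1.5, "dy":-8.5, "dz":120}
    - {"jaw":15, "dx":-1.5, "dy":-8.5, "dz":120}
    - {"jaw":15, "dx":-1.5, "dy":-8.5, "dz":120}
    - {"jaw":15, "dx":-1.5, "dy":-8.5, "dz":120}

```text
time: 3.35
position: [426.0, 243.5, 91.3]
tool_rot: [0.001, 0.999, 0.051, 0.001]
contact_force: [0.3, -5.1, 1.0]
finger_gap: 20.7
grip_force: 59.2
```

Run:
```python
from h import *
import cv2
W=manip.camera_info("wrist");im=manip.read_camera("wrist");cv2.imwrite("pics/w2.png",im[:,:,::-1])
print(manip.state()["position"],manip.state()["grip_force"])
```

```text
[426.02240893 243.4678377   91.30365653] 59.18712079524994
```

View pics/w2.png

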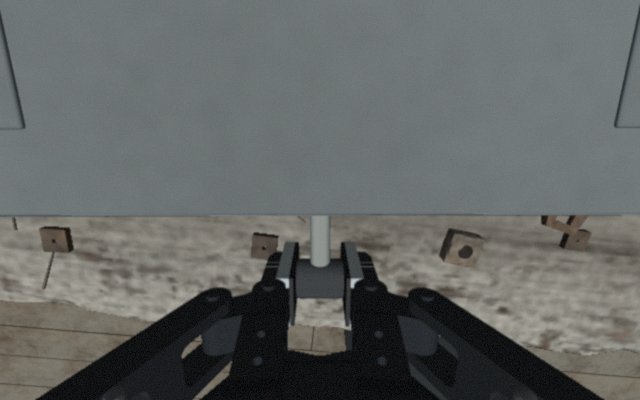

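The drum sits between the pads at (320,278), and 59 N over 20.7 mm confirms the grip. Next I'll raise the cover along its arc.

Request:
send_path:
  offsets:
    - {"jaw":15, "dx":6.8, "dz":-19.9}
    - {"jaw":15, "dx":15.6, "dz":-38.9}
    - {"jaw":15, "dx":26.2, "dz":-57}
    - {"jaw":15, "dx":38.6, "dz":-73.9}
    - {"jaw":15, "dx":52.6, "dz":-89.5}
    - {"jaw":15, "dx":68, "dz":-103.7}
    - {"jaw":15, "dx":84.9, "dz":-116.2}
    - {"jaw":15, "dx":102.8, "dz":-126.9}
    - {"jaw":15, "dx":102.8, "dz":-126.9}

```text
time: 4.3
position: [529.2, 254.3, 218.7]
tool_rot: [0.0, 0.999, 0.051, 0.001]
contact_force: [-1.8, -7.2, 4.2]
finger_gap: 20.3
grip_force: 61.4
```

Run:
```python
from h import *
import cv2
d=np.array(manip.state()["position"])-[626.8,263.7,33];c,s=np.cos(.104),np.sin(.104)
x,y=c*d[0]+s*d[1],-s*d[0]+c*d[1];print(x,y,d[2],np.hypot(x,d[2]),np.arctan2(d[2],-x)-.2115)
```

```text
-98.0838828810842 0.7500166671084383 185.73230296955862 210.04032100386382 0.8734279132722804
```

Request:
send_path:
  offsets:
    - {"jaw":15, "dx":19, "dz":-9}
    - {"jaw":15, "dx":38.8, "dz":-16}
    - {"jaw":15, "dx":59.1, "dz":-20.9}
    - {"jaw":15, "dx":79.9, "dz":-23.9}
    - {"jaw":15, "dx":100.8, "dz":-24.7}
    - {"jaw":15, "dx":121.8, "dz":-23.4}
    - {"jaw":15, "dx":142.7, "dz":-20}
    - {"jaw":15, "dx":142.7, "dz":-20}
    - {"jaw":15, "dx":142.7, "dz":-20}

```text
time: 5.2
position: [670.4, 269.1, 238.0]
tool_rot: [0.0, 0.999, 0.051, 0.001]
contact_force: [3.0, -3.7, 1.0]
finger_gap: 20.2
grip_force: 60.0
```

Run:
```python
from h import *
import cv2
d=np.array(manip.state()["position"])-[626.8,263.7,33];c,s=np.cos(.104),np.sin(.104)
x,y=c*d[0]+s*d[1],-s*d[0]+c*d[1];print(x,y,d[2],np.hypot(x,d[2]),np.arctan2(d[2],-x)-.2115)
S=manip.camera_info("scene");im=manip.read_camera("scene");cv2.imwrite("pics/s2f.png",im[:,:,::-1])
cv2.imwrite("pics/s2.png",cv2.resize(im[60:260,190:440,::-1],(750,600),interpolation=cv2.INTER_CUBIC))
```

```text
43.90557707607884 0.7972710141105601 205.03440238133416 209.68263127463453 1.5702480544258626
```

View pics/s2.png

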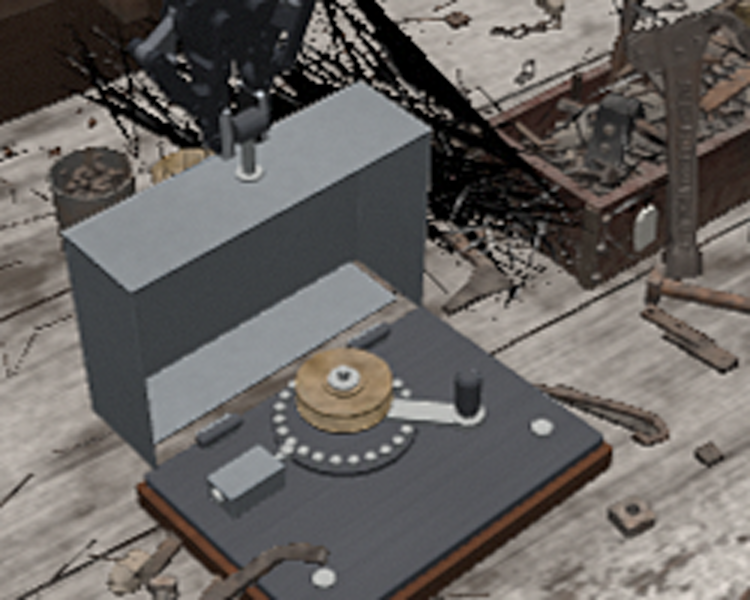

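The cover stands upright. In the full picture the knob's top is near (346,184) and its foot near (346,198), so the lever points right of front. I'll let go, rise and go back over the front for a look.

Request:
send_path:
  offsets:
    - {"jaw":60}
    - {"jaw":60}
    - {"jaw":60}
    - {"jaw":60}
    - {"jaw":60, "dz":-40}
    - {"jaw":60, "dz":-70}
    - {"jaw":60, "dx":-50, "dz":-70}
    - {"jaw":60, "dx":-100, "dz":-70}
    - {"jaw":60, "dx":-150, "dz":-70}
    - {"jaw":60, "dx":-200, "dz":-70}
    - {"jaw":60, "dx":-220, "dz":-70}
    - {"jaw":60, "dx":-220, "dz":-70}

```text
time: 6.45
position: [448.0, 247.8, 308.1]
tool_rot: [0.001, 0.999, 0.053, 0.001]
contact_force: [0.5, -0.5, 1.0]
finger_gap: 59.8
grip_force: 0.0
```

Run:
```python
from h import *
import cv2
W=manip.camera_info("wrist");im=manip.read_camera("wrist");np.savez("w3.npz",**W)
cv2.imwrite("pics/w3.png",im[:,:,::-1])
t=manip.read_camera("scene");cv2.imwrite("pics/s3.png",t[:,:,::-1])
p=[542.2,254.9,.104]
S=manip.camera_info("scene")
for k in range(3):
    th=np.radians(52-15*k);K=[32-85*np.cos(th),-85*np.sin(th)]
    print(k,world(p,[*K,82]).round(1),[proj(c,world(p,[*K,z])).round(1).tolist() for c in(S,W) for z in(62,99)])
```

```text
0 [528.9 186.2  82. ] [[345.8, 190.8], [346.3, 177.7], [381.4, 105.6], [388.2, 105.6]]
1 [511.8 200.3  82. ] [[345.5, 198.3], [346.0, 185.3], [367.1, 119.4], [372.3, 121.0]]
2 [498.9 218.4  82. ] [[342.4, 205.8], [342.8, 192.7], [350.3, 129.0], [353.7, 131.5]]
```

View pics/w3.png

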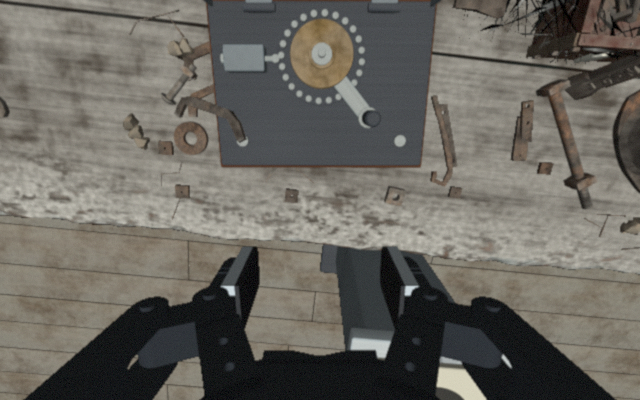

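The wrist view shows the knob top at (372,118) and the spindle bolt at (321,54). That matches click 1, predicted at (372,121), with the cover standing. Next I'll check by triangulation.

Run:
```python
from h import *
S=manip.camera_info("scene");W=dict(np.load("w3.npz"))
k=tri([(S,(345.7,184.2)),(W,(372,118))]);b=tri([(S,(304.3,185)),(W,(321,54))]);print("knobtop",k,"bolt",b,np.hypot(*(k-b)[:2]))
p=[542.2,254.9,.104];print("spindle",world(p,[32,0,93]))
d=k-b;print("dir",np.degrees(np.arctan2(d[1],d[0])))
c=world(p,[32,0,82])
th=lambda n:np.radians(180+52-15*n)+.104-0 
P=lambda n:c[:2]+85*np.array([np.cos(-np.radians(0)+np.pi+.104+np.radians(52-15*n)),np.sin(np.pi+.104+np.radians(52-15*n))])
for n in(1,2,3,4):print(n,P(n))
print(manip.state()["position"],rot().as_matrix().round(3).tolist())
ch=P(4)-P(1);print("chord",ch,np.degrees(np.arctan2(ch[1],ch[0])))
```

```text
knobtop [514.59795414 200.84946445  99.80192558] bolt [572.01702813 261.043188    88.45084146] 83.18794631478322
spindle [574.02709992 258.22200397  93.        ]
dir -133.64856351407408
1 [511.82032729 200.296902  ]
2 [498.94785209 218.37094948]
3 [491.19190355 239.16078046]
4 [489.08103675 261.24960233]
[450.74784127 247.02826876 307.68810874] [[0.995, 0.103, 0.002], [0.103, -0.995, -0.001], [0.002, 0.001, -1.0]]
chord [-22.73929053  60.95270033] 110.45876106936055
```

Request:
send_path:
  offsets:
    - {"jaw":50, "dx":57, "dy":52.5, "dz":40, "rz":-0.127}
    - {"jaw":50, "dx":57, "dy":52.5, "dz":80, "rz":-0.254}
    - {"jaw":50, "dx":57, "dy":52.5, "dz":120, "rz":-0.254}
    - {"jaw":50, "dx":57, "dy":52.5, "dz":160, "rz":-0.254}
    - {"jaw":50, "dx":57, "dy":52.5, "dz":177, "rz":-0.254}
    - {"jaw":50, "dx":57, "dy":52.5, "dz":177, "rz":-0.254}
    - {"jaw":50, "dx":57, "dy":52.5, "dz":177, "rz":-0.254}

```text
time: 7.25
position: [513.4, 201.4, 130.5]
tool_rot: [-0.0, 0.984, 0.178, -0.0]
contact_force: [0.2, 0.4, -0.2]
finger_gap: 50.2
grip_force: 0.0
```

Run:
```python
from h import *
import cv2
W=manip.camera_info("wrist");im=manip.read_camera("wrist");cv2.imwrite("pics/w4.png",im[:,:,::-1])
print(rel([513,200.7,79]),rot().as_matrix().round(3).tolist(),proj(W,np.array([513,200.7,99])))
```

```text
[-0.98023844  0.56199429 52.33170348] [[0.937, 0.35, 0.001], [0.35, -0.937, 0.001], [0.002, -0.001, -1.0]] [324.76115922 244.99106223]
```

View pics/w4.png

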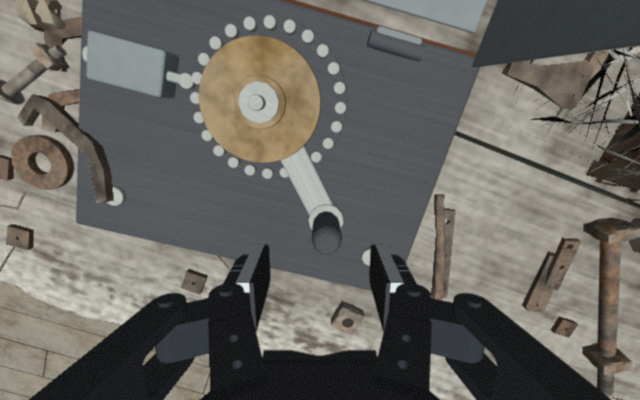

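The wrist view shows the knob's top at (327,240), between the open fingers at (255,285) and (385,285). That is about 2 mm further along tool x than predicted. Descend and grip.

Request:
send_path:
  offsets:
    - {"jaw":50, "dx":1, "dz":30}
    - {"jaw":50, "dx":1, "dz":50}
    - {"jaw":50, "dx":1, "dz":51.5}
    - {"jaw":50, "dx":1, "dz":51.5}
    - {"jaw":12, "dx":1, "dz":51.5}
    - {"jaw":12, "dx":1, "dz":51.5}
    - {"jaw":12, "dx":1, "dz":51.5}
    - {"jaw":12, "dx":1, "dz":51.5}
    - {"jaw":12, "dx":1, "dz":51.5}
    - {"jaw":12, "dx":1, "dz":51.5}

```text
time: 8.3
position: [514.2, 201.7, 80.1]
tool_rot: [-0.0, 0.984, 0.178, 0.001]
contact_force: [-1.4, -0.7, 5.9]
finger_gap: 16.3
grip_force: 58.3
```

Run:
```python
from h import *
s=manip.state();print(s["position"].__repr__(),s["torque"])
```

```text
array([514.17997189, 201.6983808 ,  80.14771445]) [-0.06366952  0.45294633 -0.09128396]
```

Gripped: a 16.3 mm gap at 58 N. I'll advance slowly along the arc, two clicks first.

Request:
send_path:
  offsets:
    - {"jaw":12, "dz":-1}
    - {"jaw":12, "dx":-2, "dy":-5.2, "dz":-1}
    - {"jaw":12, "dx":-3.6, "dy":-10.5, "dz":-1}
    - {"jaw":12, "dx":-4.8, "dy":-15.9, "dz":-1}
    - {"jaw":12, "dx":-5.7, "dy":-21.4, "dz":-1}
    - {"jaw":12, "dx":-6.3, "dy":-27, "dz":-1}
    - {"jaw":12, "dx":-6.5, "dy":-32.5, "dz":-1}
    - {"jaw":12, "dx":-6.3, "dy":-38.1, "dz":-1}
    - {"jaw":12, "dx":-5.7, "dy":-43.6, "dz":-1}
    - {"jaw":12, "dx":-5.7, "dy":-43.6, "dz":-1}
    - {"jaw":12, "dx":-5.7, "dy":-43.6, "dz":-1}

```text
time: 9.4
position: [490.9, 239.3, 79.8]
tool_rot: [0.001, 0.984, 0.178, -0.002]
contact_force: [-11.7, -3.5, 9.6]
finger_gap: 16.4
grip_force: 62.2
```

Run:
```python
from h import *
s=manip.state();print((s["position"]-np.array([514.18,201.7,80.15])),rot().inv().apply(s["position"]-np.array([514.18,201.7,80.15])),rot().inv().apply(s["contact_force"]))
```

```text
[-23.2331605   37.57397479  -0.37579757] [ -8.62880573 -43.32596515   0.35917618] [-12.19136994  -0.78033333  -9.53176681]
```

Request:
send_path:
  offsets:
    - {"jaw":12, "dx":-2, "dz":-2}
    - {"jaw":12, "dx":-2, "dy":-3, "dz":-2}
    - {"jaw":12, "dx":-1.8, "dy":-5.5, "dz":-2}
    - {"jaw":12, "dx":-1.4, "dy":-8.2, "dz":-2}
    - {"jaw":12, "dx":-0.9, "dy":-10.9, "dz":-2}
    - {"jaw":12, "dx":-0.4, "dy":-13.5, "dz":-2}
    - {"jaw":12, "dx":0.3, "dy":-16.2, "dz":-2}
    - {"jaw":12, "dx":1, "dy":-19, "dz":-2}
    - {"jaw":12, "dx":1.8, "dy":-21.5, "dz":-2}
    - {"jaw":12, "dx":1.8, "dy":-21.5, "dz":-2}
    - {"jaw":12, "dx":1.8, "dy":-21.5, "dz":-2}
    - {"jaw":12, "dx":1.8, "dy":-21.5, "dz":-2}

```text
time: 10.6
position: [486.1, 260.7, 80.3]
tool_rot: [-0.0, 0.984, 0.178, -0.001]
contact_force: [5.2, 1.0, -26.4]
finger_gap: 16.3
grip_force: 60.9
```

Run:
```python
from h import *
import cv2
s=manip.state();print(rot().inv().apply(s["position"]-np.array([514.18,201.7,80.15])),rot().inv().apply(s["contact_force"]))
S=manip.camera_info("scene");im=manip.read_camera("scene")
cv2.imwrite("pics/s5.png",cv2.resize(im[60:260,190:440,::-1],(750,600),interpolation=cv2.INTER_CUBIC))
p=[542.2,254.9,.104]
for n in (3,4,5):
    t=np.radians(52-15*n);print(n,[((proj(S,world(p,[32-r*np.cos(t),-r*np.sin(t),z]))-[189.67,59.67])*3).round().tolist() for r,z in((85,62),(85,99),(45,60))])
```

```text
[ -5.55357301 -65.08140492  -0.14241397] [ 5.23145685  0.87985691 26.39961598]
3 [[441.0, 458.0], [441.0, 419.0], [395.0, 433.0]]
4 [[416.0, 475.0], [416.0, 436.0], [382.0, 441.0]]
5 [[386.0, 486.0], [385.0, 447.0], [367.0, 447.0]]
```

View pics/s5.png

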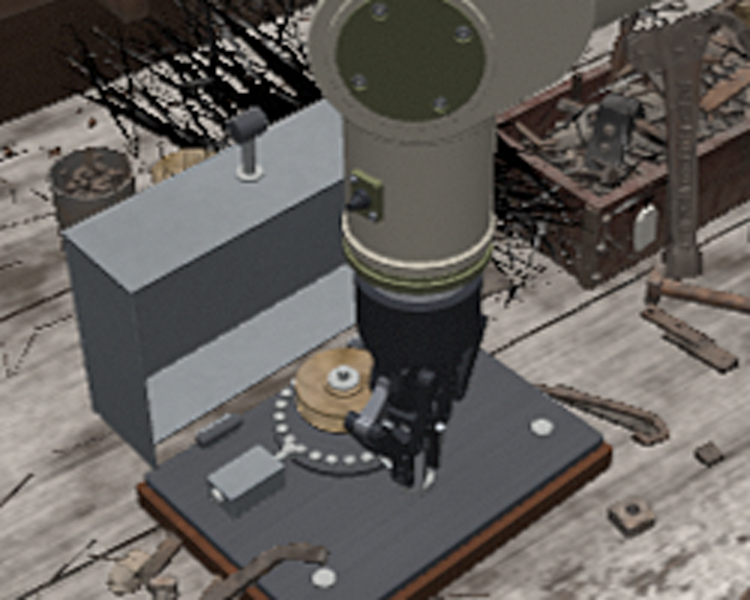

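The picture shows the cover upright and free, and the lever end near (422,480), against (416,475) predicted for the third click on. The tangential force is near zero. I'll relax the vertical pull by 2 mm, let it settle, and hand in if it is good.

Request:
send_path:
  offsets:
    - {"jaw":12, "dz":1}
    - {"jaw":12, "dz":2}
    - {"jaw":12, "dz":2}
    - {"jaw":12, "dz":2}
    - {"jaw":12, "dz":2}

```text
time: 11.15
position: [486.2, 261.1, 80.1]
tool_rot: [0.0, 0.984, 0.178, -0.001]
contact_force: [-5.0, -2.7, -7.8]
finger_gap: 16.0
grip_force: 63.0
```

Run:
```python
from h import *
s=manip.state();d=rot().inv().apply(s["position"]-np.array([514.18,201.7,80.15]));print(d,np.hypot(d[0],d[1]),rot().inv().apply(s["contact_force"]),s["grip_force"],np.abs(s["dq"]).max())
if 60<np.hypot(d[0],d[1])<69 and s["grip_force"]>20: print(manip.job_done())
```

```text
[-5.38419722e+00 -6.54783725e+01  5.12150495e-02] 65.69936713227273 [-5.60963264  0.73739369  7.79801885] 62.99672484397888 0.002614877568677667
the job is handed in; nothing more can be done
None
```

The job is handed in, with no verdict printed: the cover was left standing straight up, let go, and the lever is three clicks on (from click 1 to click 4, knob moved 65.7 mm) with the knob still held at 63 N.

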